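# Move a hot spot plate to the cooling stand with a plate lifter

## Task

The spot plate (the perforated, oblong one) is fresh from the oven and too hot for the fingers: slide the blade of the plate lifter under it, lift it clear of the bench, carry it level and set it down gently in the middle of the aluminium cooling stand, its long side along the stand's long side. Then draw the lifter out and leave it standing flat on the bench, clear of the stand. Leave everything else where it is.

Things in the scene. Friction and masses are not known exactly. Their poses are not given: they have to be found in the camera images.
- spot_plate: White oblong slab with a grid of round marks, 90 (own x) x 160 (own y) x 8 mm, 0.2 kg, on four feet 12 mm across, 7 mm tall at x = +-37, y = +-71 mm: a gap 7 mm high, 130 mm wide between the feet from either long side. Origin: centre of the slab's underside (7 mm above its support); z up. Lies on the left, long side pointing roughly away from the robot. Hot.
- plate_lifter: Spatula: steel blade 2.5 mm thick flat on the bench, 80 mm wide from x = 30 to its tip at x = 130 mm; 44 mm wide neck back to x = -28; upright black handle block 28 (x) x 44 (y) mm, z = 10 to 86, gripped from above. Origin: underside, below the handle's middle; x to the tip, z up. 0.25 kg, stands by itself. Starts in the middle, tip roughly to the left.
- lifter_grip (a point): A point in the lifter's handle, on its axis, 55 mm above the underside: a good place for the TCP. Behind the middle of the bench a water bath with a big pot stands 140 to 400 mm above the bench, from x = 0.57 m on, y = -0.12 to 0.21 m: keep hand, wrist and load in front of it. The bench at x = 0.42 to 0.52, y = -0.1 to 0.1 is free but for the lifter.
- lifter_tip (a point): Middle of the blade's front edge, at the underside. The plate rests on the blade by friction alone, so it slips if swung fast.
- cooling_stand: Cooling stand, fixed: plain aluminium deck 150 (own x) x 210 (own y) mm, flat top 30 mm above the bench, on short feet; nothing stands up from it. Origin: on the bench under its centre; z up. On the right, long side roughly across (left to right).
- stand_top (a point): Centre of the stand's deck, on its top surface; axes as the stand's.
- plain_tile: Bystander: plain square white tile without wells, 100 x 100 x 8 mm, on 7 mm feet. Origin: on the bench under its centre.
- lab_timer: Bystander: small flat timer, 62 x 62 x 18 mm. Origin: centre of its underside.
- crucible: Bystander: small white crucible, 45 mm across, 34 mm tall. Origin: centre of its underside.
- jar_brown: Bystander: jar with dark screw lid, 66 mm across, 104 mm tall. Origin: centre of its underside.

How it is judged:
On the way, in this order (a step that is already met when the one before it is completed fails the run):
1. the spot plate rides on the lifter, clear of the bench (height (world z) of spot_plate above 0.03 m and contact force between spot_plate and plate_lifter above 0.4 N and contact force between spot_plate and cooling_stand below 0.05 N and angle between spot_plate's own z axis and vertical below 0.3 rad), for 0.2 s.
2. the spot plate stands on the cooling stand, off the lifter (x of spot_plate in the frame of stand_top between -0.022 and 0.022 m and y of spot_plate in the frame of stand_top between -0.022 and 0.022 m and z of spot_plate in the frame of stand_top between 0.004 and 0.011 m and angle between the y axis of spot_plate and the y axis of cooling_stand, either way round below 0.2 rad and angle between spot_plate's own z axis and vertical below 0.05 rad and contact force between spot_plate and cooling_stand above 0.4 N and contact force between spot_plate and plate_lifter below 0.05 N), for 0.2 s.
At the end, for the whole second after the job is handed in: Plate on its feet on the stand, level, at rest, within 22 mm of the centre along both stand axes and 0.2 rad of its long direction; lifter flat and still on the bench, touching neither plate nor stand, tip over 76 mm and handle over 100 mm from the stand's centre (x of spot_plate in the frame of stand_top between -0.022 and 0.022 m and y of spot_plate in the frame of stand_top between -0.022 and 0.022 m and z of spot_plate in the frame of stand_top between 0.004 and 0.011 m and angle between the y axis of spot_plate and the y axis of cooling_stand, either way round below 0.2 rad and angle between spot_plate's own z axis and vertical below 0.05 rad and linear speed of each of spot_plate, plate_lifter below 0.02 m/s and height (world z) of plate_lifter between -0.006 and 0.006 m and angle between plate_lifter's own z axis and vertical below 0.06 rad and contact force between plate_lifter and spot_plate below 0.05 N and contact force between plate_lifter and cooling_stand below 0.05 N and horizontal distance between lifter_tip and stand_top above 0.076 m and horizontal distance between plate_lifter and stand_top above 0.1 m).
It fails at once if the fingers touch the hot spot plate (contact force between the fingers and spot_plate above 0.3 N).
It fails at once if the spot plate is tipped by more than 0.3 rad (17 degrees) (angle between spot_plate's own z axis and vertical above 0.3 rad).
It fails at once if the spot plate is dropped or banged down (more than 30 N between it and the stand or the lifter) (contact force between spot_plate and cooling_stand above 30 N or contact force between spot_plate and plate_lifter above 30 N).
It fails at once if a bystander (tile, timer, crucible, jar) is moved by more than 25 mm (distance of any of plain_tile, lab_timer, crucible, jar_brown from where it was at the start of the episode above 0.025 m).
It also fails if it takes over 64 s, if anything falls off the work surface, if the arm or the gripper's body presses on something with over 40 N, if the wrist force passes 120 N, or if a joint passes its speed limit or range.

## Robot

A 6-joint arm with a two-finger parallel gripper is mounted at the origin on a cart in front of the work surface, level with it; the furniture and walls round the work are solid. World frame = base frame: x ahead of the robot, y to its left, z up, the work surface at z = 0. Lengths are in m, angles in rad, forces in N, time in s.
With the tool pointing down it reaches from about 0.225 to 0.875 m from the base axis. Payload 3.4 kg.
Tool frame: the origin (TCP) lies between the finger pads, 19 mm behind the fingertips; this is the grasp point; z points along the fingers, y is the line along which they close (so a half turn about z gives the same grasp; the last joint's range is limited). The gripper opens to 85 mm and grips with 20 to 120 N. Pads are 22 mm wide; open, the fingers measure 114 mm over their backs; the gripper's body (76 mm by 85 mm) begins 54 mm behind the grasp point. The pads swing forward as they close: fully open they stand 13 mm farther back than shut.
Start: joints at [1.019, 0.276, 1.505, -0, 1.361, -0.121], TCP at [0.24, 0.522, 0.25] pointing down, gripper open.
Joint ranges: [-2.89, 2.89], [-0.75, 2.08], [0.22, 2.7], [-1.18, 4.32], [0.11, 2.71], [-2.7, 2.7]. Speed limits (rad/s): [2.57, 2.57, 3.14, 3.14, 3.14, 3.14].

## Interface

Orientations are given as a unit quaternion [w, x, y, z].
In Python, from rig import manip, eyes gives the robot as it stands.
- The arm moves only by the shell command python3 -m creep 'ROWS' [FORCE]. ROWS is JSON, a list of rows, each a list of 5 numbers: the opening, from 0 (shut) to 1 (fully open), then the shift along the tool's x, y, z normalised to -1 to 1, where 1 is 0.5 m, then the turn about the tool's z normalised to -1 to 1, where 1 is 360 degrees. In form: [[fingers, dx, dy, dz, spin], ...]. A call has 1 to 10 rows; each row is the pose to reach, as a shift and turn from the pose commanded when the call began, along the tool's axes at that moment, turning the shorter way round; what a row does not reach only later rows make up. A row lasts 1/10 s, in which the tool goes at most 50 mm and 8.59 degrees, less where a joint would pass 70% of its speed; a pose out of reach is approached as far as the arm can. A call with a number of a shift or a turn outside -1 to 1 is refused whole. A call with a gripper value outside its range is refused whole. The fingers move at their own pace and stop on an object; FORCE is the grip in N (left out, the last holds). Time passes only in rows, so rows that repeat a pose let the fingers close. It gives the time, the measured TCP pose, the force, the opening and the grip force at its end, in the units of the state.
- manip.get_state(): the state, without advancing time (a new reading comes with each control period).
- eyes.get_image(name): name is "scene" or "top" or "wrist"; returns a dict with "frame" (400x640x3 uint8, red, green, blue), "fx", "fy", "cx", "cy" (pixels), "k1" (the pictures are not rectified: a ray, as slopes to the right and down, at radius r is drawn at 1 + k1 r^2 times it, then the intrinsics apply), "R" (3x3) and "t" (3): a world point X has camera coordinates R X + t. Camera axes: x right, y down, z forward; pixel columns grow to the right and rows downward; lengths in m; the calibration is good to about 2 mm. A picture is of the moment at which its call begins. There is no depth.
- manip.sign_off(): hands the job in; it is judged then, once.
Trained networks look in the newest picture that a camera, given by its name, has taken for a name from the list of things; names that differ only in an ending like _2 or _b are one class to them, and where a whole thing is asked for, a point or a joint stands for the part that bears it (a point fixed in the world has none). Each returns a list of dicts, best first, with "confidence" (0 to 1); they miss things now and then, are a little off and sometimes report something else, mostly with a low value. They report only what shows in the picture. A call takes as long as a camera call.
- eyes.regions_of(camera, label): "mask" (400x640 bool, what is visible of it) and "bbox" ([left, top, right, bottom] in pixels, round what is visible of it).
- eyes.place_of(camera, label): "centre" ([column, row] in pixels: a listed point, or the origin of a listed thing).
The state is a dict: "clock": time; "qpos": joint angles; "qd": joint speeds; "effort": joint torques, N m; "position": TCP position; "ee_rot": TCP orientation; "contact_force": force on the tool from outside, world axes, zero at the start; "moment": the same for the moment, N m; "width": finger opening in m; "gripper_force": force on a finger pad.
Only numpy, scipy, OpenCV 4.12 (cv2) and the standard library are available. Lean on these libraries where they do the work, as an engineer would, in place of code of your own. Each camera call takes 0.05 s, during which the arm holds its last target. There are 200 camera calls.

## Working session

There is one attempt and no reset: what is moved stays moved. The work goes in short steps, Python scripts to look and compute and a shell command to move; the robot and the scene stay as the last step left them, time stands still between calls to the robot, and variables do not carry over. Pictures are saved under pics/ and viewed, at most 11 in all, crops included, and the job is handed in when it is done.

```bash
mkdir -p pics; ls
cat > h.py <<'E'
import numpy as np, cv2
from rig import manip, eyes
def ray(im,px):
    u=np.array([(px[0]-im['cx'])/im['fx'],(px[1]-im['cy'])/im['fy']]);s=u.copy()
    for _ in range(20): s=u/(1+im['k1']*(s@s))
    R=np.array(im['R']);return -R.T@np.array(im['t']),R.T@np.array([s[0],s[1],1])
def onz(im,px,z):
    o,d=ray(im,px);return (o+d*(z-o[2])/d[2])
def pix(im,X):
    c=np.array(im['R'])@np.array(X)+np.array(im['t']);s=c[:2]/c[2];s=s*(1+im['k1']*(s@s))
    return np.array([s[0]*im['fx']+im['cx'],s[1]*im['fy']+im['cy']])
def save(im,n): cv2.imwrite('pics/'+n,im['frame'][:,:,::-1])
def outline(im,mask,z):
    c=max(cv2.findContours(mask.astype(np.uint8),0,1)[0],key=cv2.contourArea)[:,0,:]
    P=np.array([onz(im,p,z)[:2] for p in c.astype(float)])
    (c,wh,a)=cv2.minAreaRect((P*1000).astype(np.float32))
    return np.round(c,1),np.round(wh,1),round(a,2),P
E
python3 - <<'E'
from h import *
for cam in ['top','scene']:
    im=eyes.get_image(cam);save(im,cam+'0.png');print(cam,-np.array(im['R']).T@im['t'])
    for n,z in [('spot_plate',.015),('plate_lifter',.0025),('cooling_stand',.03),('plain_tile',.015),('lab_timer',.018),('crucible',.034),('jar_brown',.104)]:
        for r in eyes.regions_of(cam,n)[:2]:
            if r['confidence']>.3: print(n,round(r['confidence'],2),r['bbox'],outline(im,r['mask'],z)[:3])
    for n,z in [('spot_plate',.007),('lifter_grip',.055),('lifter_tip',0),('plate_lifter',0),('stand_top',.03)]:
        for r in eyes.place_of(cam,n)[:1]: print(n,round(r['confidence'],2),r['centre'],onz(im,r['centre'],z).round(4))
print(manip.get_state())
E
```

```text
pics
top [0.35660911 0.04123417 1.3470315 ]
spot_plate 0.84 [198.3, 209.5, 234.4, 274.7] (array([445.8, 279.3]), array([ 92.6, 164.5]), 86.51)
spot_plate 0.73 [363.3, 246.4, 388.8, 276.2] (array([ 373.6, -135.2]), array([61.2, 62.7]), 2.97)
plate_lifter 0.83 [284.1, 195.8, 348.0, 238.9] (array([492.9,  21.5]), array([159.2,  82.4]), 76.29)
cooling_stand 0.78 [379.8, 131.6, 464.5, 207.9] (array([ 620.9, -265.4]), array([211., 152.]), 72.16)
plain_tile 0.68 [419.8, 226.1, 465.6, 275.4] (array([ 405.2, -306.9]), array([102.4, 106.1]), 77.0)
lab_timer 0.98 [364.0, 246.8, 389.4, 274.4] (array([ 373.6, -134.6]), array([61.3, 61.8]), 2.97)
crucible 0.43 [349.9, 177.8, 362.9, 195.0] (array([576.7, -83.7]), array([31.1, 44.1]), 20.68)
jar_brown 0.89 [161.5, 252.4, 194.1, 281.5] (array([378.7, 364.2]), array([77.2, 61.1]), 88.9)
spot_plate 0.94 [216.3, 240.7] [0.4436 0.2832 0.007 ]
lifter_tip 0.87 [289.6, 216.2] [0.505  0.0878 0.    ]
plate_lifter 0.82 [335.2, 223.0] [ 0.4837 -0.0338  0.    ]
stand_top 0.62 [421.0, 168.8] [ 0.6207 -0.2667  0.03  ]
scene [ 0.2226018  -0.58439541  0.74312202]
sp
[... 1075 characters left out ...]
ock': 1.3, 'qpos': array([ 1.01901892e+00,  2.75899759e-01,  1.50488638e+00,  2.24840580e-05,
        1.36071485e+00, -1.20975490e-01]), 'qd': array([ 6.48496767e-04, -4.23869973e-05,  6.40382504e-04,  6.88335206e-04,
       -1.17553896e-03,  1.83764894e-03]), 'effort': array([ 7.15113147e-04, -4.16657281e+01, -2.46095502e+01,  1.33771546e-04,
        1.29752229e-04,  1.21480468e-05]), 'position': array([0.24012261, 0.52249853, 0.25003359]), 'ee_rot': array([4.74942920e-06, 2.13741430e-01, 9.76890270e-01, 4.68939357e-05]), 'contact_force': array([ 0.06744801,  0.42435936, -1.03202615]), 'moment': array([0.02482497, 0.0110118 , 0.01343612]), 'gripper_force': 0.0, 'width': 0.08528379106751229}
```

View pics/top0.png

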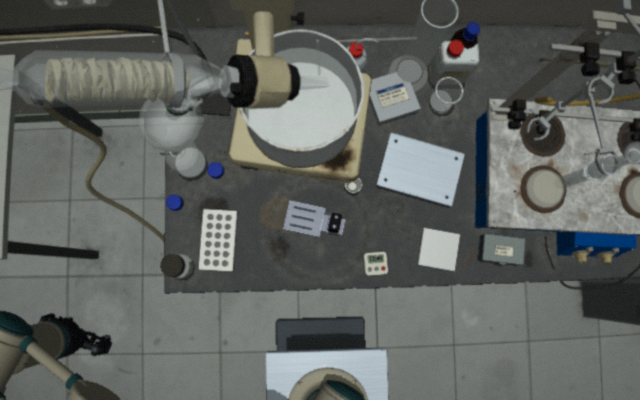

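View pics/scene0.png

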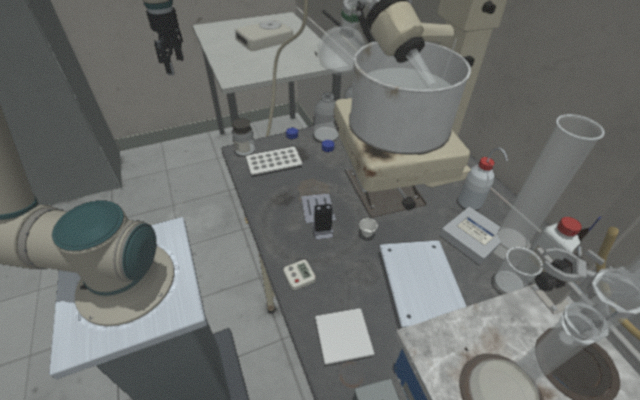

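The pictures show the plate at (216,241), the lifter at (316,218) with its tip to the left, and the stand at (421,169), all matching the network detections. The tile and timer lie at (440,250) and (376,263). I'll move above the lifter now.

```bash
python3 -m creep '[[1,-0.9,-0.8,0,-0.031],[1,-0.9,-0.8,0,-0.031],[1,-0.9,-0.8,0,-0.031],[1,-0.9,-0.8,0,-0.031],[1,-0.9,-0.8,0,-0.031],[1,-0.9,-0.8,0,-0.031],[1,-0.9,-0.8,0,-0.031],[1,-0.9,-0.8,0,-0.031],[1,-0.9,-0.8,0,-0.031],[1,-0.9,-0.8,0,-0.031]]'
cat >> h.py <<'E'
def yaw(s):
    from scipy.spatial.transform import Rotation as Ro
    q=s['ee_rot'];M=Ro.from_quat([q[1],q[2],q[3],q[0]]).as_matrix();return np.degrees(np.arctan2(M[1,1],M[0,1])),M
def go(x,y,z,yw):
    "numbers for a row: dx,dy,dz,spin from measured pose"
    s=manip.get_state();a,M=yaw(s);d=M.T@(np.array([x,y,z])-s['position'])/.5
    print('from',s['position'].round(4),round(a,2),'row',d.round(4),round(-((yw-a+180)%360-180)/360,4),'t',s['clock'])
E
python3 -c "
from h import *
go(.481,-.028,.25,76.5)"
```

```text
clock: 2.3
position: [0.441, 0.0639, 0.2504]
ee_rot: [0.001, 0.118, 0.993, 0.0]
contact_force: [0.8, 1.1, -0.1]
width: 0.0858
gripper_force: 0.0
from [0.441  0.0639 0.2504] 76.46 row [-0.1209 -0.1599  0.0008] -0.0001 t 2.3
```

```bash
python3 -m creep '[[1,-0.12,-0.15,0,0],[1,-0.12,-0.15,0,0],[1,-0.12,-0.15,0,0],[1,-0.12,-0.15,0,0],[1,-0.12,-0.15,0,0],[1,-0.12,-0.15,0,0]]'
python3 - <<'E'
from h import *
for cam in ['wrist','top']:
    im=eyes.get_image(cam);save(im,cam+'1.png')
    for n,z in [('plate_lifter',.0025),('cooling_stand',.03)]:
        for r in eyes.regions_of(cam,n)[:1]: print(cam,n,round(r['confidence'],2),r['bbox'],outline(im,r['mask'],z)[:3])
    for n,z in [('lifter_grip',.055),('lifter_tip',0),('plate_lifter',0)]:
        for r in eyes.place_of(cam,n)[:1]: print(n,round(r['confidence'],2),r['centre'],onz(im,r['centre'],z).round(4))
go(.481,-.028,.25,76.5)
E
```

```text
clock: 2.9
position: [0.4806, -0.0198, 0.2501]
ee_rot: [-0.0, 0.117, 0.993, 0.0]
contact_force: [0.4, -0.5, -0.3]
width: 0.0858
gripper_force: 0.0
wrist plate_lifter 0.91 [292.1, 135.4, 432.2, 205.7] (array([493.5,  20.6]), array([160.8,  84.8]), 80.25)
wrist cooling_stand 0.81 [77.2, 260.7, 247.1, 360.3] (array([ 567.6, -288. ]), array([131.9,  70.1]), 71.25)
lifter_grip 0.58 [318.9, 178.4] [ 0.4812 -0.0274  0.055 ]
lifter_tip 0.61 [425.7, 171.4] [0.514  0.0926 0.    ]
plate_lifter 0.95 [319.3, 166.7] [ 0.4798 -0.0277  0.    ]
top plate_lifter 0.61 [282.2, 198.3, 345.0, 235.7] (array([503.9,  75.1]), array([53.7, 81.4]), 74.53)
top cooling_stand 0.73 [386.0, 132.3, 463.1, 209.5] (array([ 621.7, -264.9]), array([211.9, 151.8]), 72.23)
lifter_grip 0.97 [332.8, 220.3] [ 0.4856 -0.0248  0.055 ]
lifter_tip 0.87 [284.8, 214.2] [0.5107 0.1005 0.    ]
plate_lifter 0.87 [334.5, 222.9] [ 0.484 -0.032  0.   ]
from [ 0.4813 -0.0211  0.25  ] 76.47 row [-0.0027 -0.0135 -0.    ] -0.0001 t 3.5
```

View pics/wrist1.png

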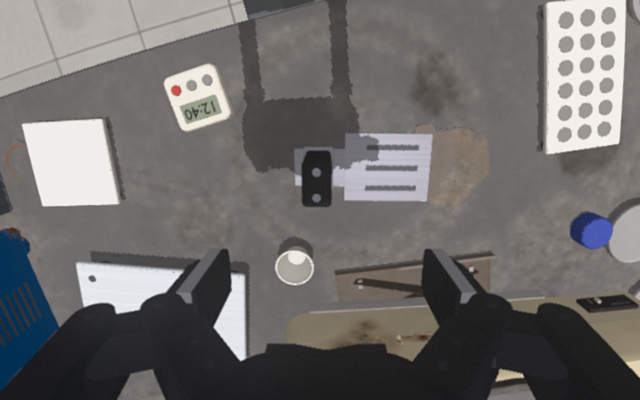

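The wrist picture shows the handle at (317,178) with the blade to its right. Nothing obstructs the grasp, so I'll descend and grip.

```bash
python3 -m creep '[[1,-0.002,-0.0135,0.06,0],[1,-0.002,-0.0135,0.14,0],[1,-0.002,-0.0135,0.22,0],[1,-0.002,-0.0135,0.3,0],[1,-0.002,-0.0135,0.35,0],[1,-0.002,-0.0135,0.38,0],[1,-0.002,-0.0135,0.39,0],[1,-0.002,-0.0135,0.39,0]]'
python3 -m creep '[[0.3,0,0,0,0],[0,0,0,0,0],[0,0,0,0,0],[0,0,0,0,0],[0,0,0,0,0],[0,0,0,0,0],[0,0,0,0,0],[0,0,0,0,0]]' 80
```

```text
clock: 4.3
position: [0.4805, -0.028, 0.0546]
ee_rot: [-0.001, 0.118, 0.993, 0.0]
contact_force: [0.9, 0.2, 0.4]
width: 0.0852
gripper_force: 0.0
clock: 5.1
position: [0.4814, -0.0281, 0.0558]
ee_rot: [0.001, 0.118, 0.993, -0.0]
contact_force: [0.0, -1.3, 6.8]
width: 0.0274
gripper_force: 79.3
```

```bash
python3 -m creep '[[0,0,0,-0.01,0],[0,0,0,-0.02,0],[0,0.04,0.05,-0.02,-0.008],[0,0.08,0.1,-0.02,-0.016],[0,0.11,0.15,-0.02,-0.022],[0,0.14,0.184,-0.02,-0.028],[0,0.14,0.184,-0.02,-0.028],[0,0.14,0.184,-0.02,-0.028]]'
python3 - <<'E'
from h import *
for cam in ['wrist','top','scene']:
    im=eyes.get_image(cam);save(im,cam+'2.png')
    for n,z in [('plate_lifter',.0125),('spot_plate',.015)]:
        for r in eyes.regions_of(cam,n)[:1]: print(cam,n,round(r['confidence'],2),r['bbox'],outline(im,r['mask'],z)[:3])
    for n,z in [('lifter_tip',.01),('plate_lifter',.01),('spot_plate',.007)]:
        for r in eyes.place_of(cam,n)[:1]: print(n,round(r['confidence'],2),r['centre'],onz(im,r['centre'],z).round(4))
go(.434,.078,.065,86.5)
E
```

```text
clock: 5.9
position: [0.434, 0.0781, 0.0651]
ee_rot: [0.0, 0.029, 1.0, -0.0]
contact_force: [0.1, -0.2, -2.3]
width: 0.027
gripper_force: 79.5
wrist plate_lifter 0.82 [275.6, 157.9, 553.5, 345.0] (array([456.8, 128.5]), array([157.7, 124.6]), 88.93)
wrist spot_plate 0.93 [552.9, 94.0, 639.8, 337.3] (array([449.6, 239.4]), array([169.6,  62. ]), 13.0)
lifter_tip 0.64 [539.2, 224.0] [0.4395 0.206  0.01  ]
plate_lifter 0.81 [324.8, 222.7] [0.4307 0.0776 0.01  ]
top plate_lifter 0.6 [418.4, 227.4, 461.3, 274.3] (array([ 405.3, -307.6]), array([ 99.6, 100.4]), 78.07)
top spot_plate 0.83 [199.9, 210.1, 238.3, 272.4] (array([445.3, 279.4]), array([ 93.4, 162.1]), 85.88)
lifter_tip 0.86 [247.5, 240.5] [0.442 0.2   0.01 ]
spot_plate 0.8 [218.5, 239.4] [0.4469 0.2773 0.007 ]
scene plate_lifter 0.62 [268.5, 176.0, 300.0, 213.1] (array([431.8, 129. ]), array([ 71.2, 168. ]), 12.16)
scene spot_plate 0.77 [248.1, 147.4, 276.4, 176.3] (array([410.8, 276.9]), array([99.8, 91.5]), 86.02)
lifter_tip 0.58 [278.6, 177.8] [0.4374 0.1957 0.01  ]
plate_lifter 0.77 [291.7, 203.5] [0.4373 0.082  0.01  ]
spot_plate 0.83 [276.0, 160.0] [0.4572 0.2808 0.007 ]
from [0.4341 0.0779 0.065 ] 86.56 row [ 0.0002  0.0001 -0.    ] 0.0002 t 6.8
```

View pics/wrist2.png

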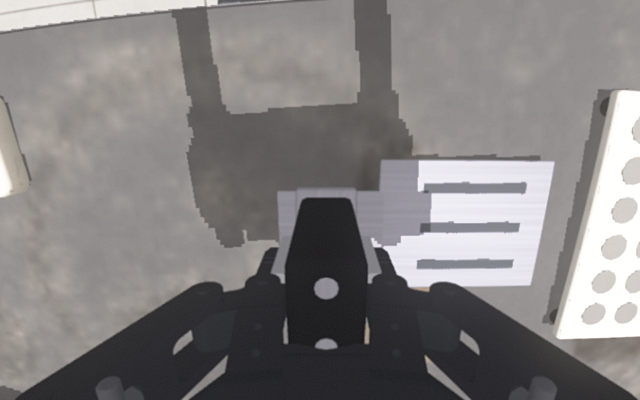

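Run:
```python
from h import *
im=eyes.get_image('wrist')
r=eyes.regions_of('wrist','spot_plate')[0]['mask']
for zz,rows in [(.015,range(115,325,15))]:
    P=np.array([onz(im,(np.argmax(r[v]),v),zz)[:2] for v in rows]);p=np.polyfit(P[:,0],P[:,1],1)
    print('plate edge',np.degrees(np.arctan(p[0])),'at x=.446 y=',np.polyval(p,.446), np.std(P[:,1]-np.polyval(p,P[:,0])))
print('plate corner far/near',onz(im,(608,91),.015),onz(im,(556,338),.015))
# blade edge pixels by hand
for q in [(553,160),(533,286),(381,160),(378,287)]: print(q,onz(im,q,.0125).round(4))
r=eyes.regions_of('wrist','plate_lifter')[0]['mask']
P=np.array([onz(im,(639-np.argmax(r[v][::-1]),v),.0125)[:2] for v in range(168,280,8)]);p=np.polyfit(P[:,0],P[:,1],1)
print('tip edge',np.degrees(np.arctan(p[0])),np.polyval(p,.438))
```

```text
Traceback (most recent call last):
IndexError: list index out of range
```

Run:
```python
from h import *
im=eyes.get_image('wrist')
def reg(n):
    for _ in range(4):
        r=eyes.regions_of('wrist',n)
        if r: return r[0]['mask']
        eyes.get_image('wrist')
r=reg('spot_plate')
P=np.array([onz(im,(np.argmax(r[v]),v),.015)[:2] for v in range(115,325,15)]);p=np.polyfit(P[:,0],P[:,1],1)
print('plate edge',np.degrees(np.arctan(p[0])),'at x=.446 y=',np.polyval(p,.446), np.std(P[:,1]-np.polyval(p,P[:,0])))
print('plate corners',onz(im,(608,91),.015),onz(im,(556,338),.015))
for q in [(553,160),(533,286),(381,160),(378,287)]: print(q,onz(im,q,.0125).round(4))
r=reg('plate_lifter')
P=np.array([onz(im,(639-np.argmax(r[v][::-1]),v),.0125)[:2] for v in range(168,280,8)]);p=np.polyfit(P[:,0],P[:,1],1)
print('tip edge',np.degrees(np.arctan(p[0])),np.polyval(p,.438))
```

```text
plate edge -4.925358012121074 at x=.446 y= 0.22789883027395252 0.001054751611628331
plate corners [0.36391815 0.23286641 0.015     ] [0.52052018 0.22623209 0.015     ]
(553, 160) [0.4005 0.2076 0.0125]
(533, 286) [0.4806 0.2059 0.0125]
(381, 160) [0.3952 0.1104 0.0125]
(378, 287) [0.4739 0.1076 0.0125]
tip edge -3.4885142464394017 0.20608200957397166
```

```bash
python3 -m creep '[[0,0,0,0.007,0],[0,0,0,0.0145,0],[0,0,0,0.0145,0],[0,0,0.014,0.0145,0],[0,0,0.028,0.0145,0],[0,0,0.042,0.0145,0],[0,0,0.056,0.0145,0],[0,0,0.07,0.0145,0],[0,0,0.07,0.0145,0]]'
python3 -c "
from h import *
im=eyes.get_image('wrist');save(im,'w3.png')
go(.441,.196,.0578,86.5)"
```

```text
clock: 7.95
position: [0.4363, 0.1138, 0.0578]
ee_rot: [0.0, 0.029, 1.0, 0.0]
contact_force: [0.1, 0.2, -2.2]
width: 0.0273
gripper_force: 79.6
from [0.4362 0.1134 0.0578] 86.63 row [ 0.0002  0.1655 -0.    ] 0.0004 t 8.0
```

View pics/w3.png

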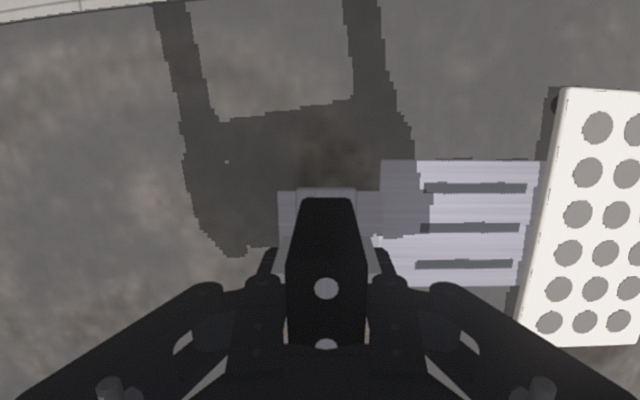

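The blade tip has slid under the plate edge at about column 540 without resistance, roughly centred between its ends. I'll continue.

```bash
python3 -m creep '[[0,0,0.014,0,0],[0,0,0.028,0,0],[0,0,0.044,0,0],[0,0,0.06,0,0],[0,0,0.078,0,0],[0,0,0.096,0,0],[0,0,0.114,0,0],[0,0,0.132,0,0],[0,0,0.15,0,0],[0,0,0.164,0,0]]'
python3 -m creep '[[0,0,0,0,0],[0,0,0,0,0]]' 100
python3 -c "
from h import *
im=eyes.get_image('wrist');save(im,'w4.png')
for c,im in [('wrist',im),('top',eyes.get_image('top'))]:
  for r in eyes.regions_of(c,'spot_plate')[:1]: print(outline(im,r['mask'],.015)[:3])
go(.441,.196,.0578,86.5)"
```

```text
clock: 9.0
position: [0.4412, 0.1956, 0.0577]
ee_rot: [0.0, 0.03, 1.0, 0.0]
contact_force: [0.2, -0.4, -3.1]
width: 0.0271
gripper_force: 79.6
clock: 9.2
position: [0.441, 0.1947, 0.0577]
ee_rot: [-0.0, 0.03, 1.0, -0.0]
contact_force: [-0.4, -0.1, -1.8]
width: 0.0267
gripper_force: 99.0
(array([436.3, 278.2]), array([ 90.4, 140.6]), 85.17)
from [0.441  0.1943 0.0578] 86.53 row [ 0.0003  0.0033 -0.0001] 0.0001 t 9.4
```

View pics/w4.png

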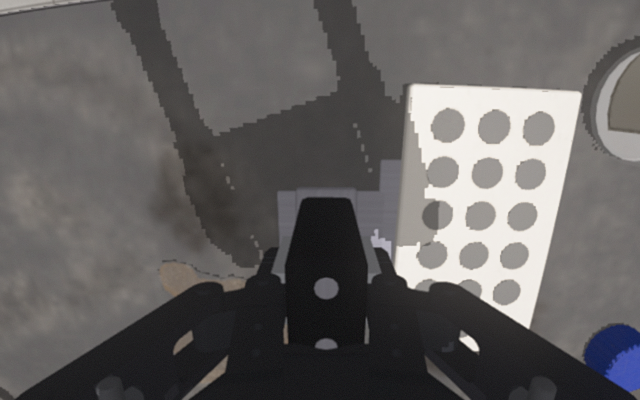

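The blade is fully under; the plate edge at column ~400 is close to the neck. Lifting gently.

```bash
python3 -m creep '[[0,0,0,-0.004,0],[0,0,0,-0.008,0],[0,0,0,-0.012,0],[0,0,0,-0.022,0],[0,0,0,-0.036,0],[0,0,0,-0.054,0],[0,0,0,-0.072,0],[0,0,0,-0.09,0],[0,0,0,-0.1,0],[0,0,0,-0.1,0]]'
python3 -m creep '[[0,0,0,-0.015,0],[0,0,0,-0.03,0],[0,0,0,-0.04,0],[0,0,0,-0.05,0],[0,0,0,-0.05,0],[0,0,0,-0.05,0]]'
python3 -c "
from h import *
im=eyes.get_image('scene');save(im,'s5.png')
im=eyes.get_image('wrist')
for r in eyes.regions_of('wrist','spot_plate')[:1]: print(outline(im,r['mask'],.015+.0755)[:3])
go(.42,-.1,.135,40)
go(.415,-.2,.135,-17.5)"
```

```text
clock: 10.4
position: [0.4418, 0.1949, 0.1088]
ee_rot: [0.001, 0.03, 1.0, 0.0]
contact_force: [-0.1, 0.6, -4.1]
width: 0.0272
gripper_force: 99.0
clock: 11.0
position: [0.4411, 0.1947, 0.1328]
ee_rot: [0.0, 0.03, 1.0, 0.0]
contact_force: [-1.0, -0.6, -3.2]
width: 0.0269
gripper_force: 99.1
(array([435.4, 276.9]), array([ 88.7, 138.7]), 85.32)
from [0.4408 0.1946 0.1325] 86.56 row [ 0.0062 -0.5907 -0.0049] 0.1293 t 11.15
from [0.4408 0.1946 0.1325] 86.56 row [ 0.0042 -0.7909 -0.0049] 0.289 t 11.15
```

View pics/s5.png

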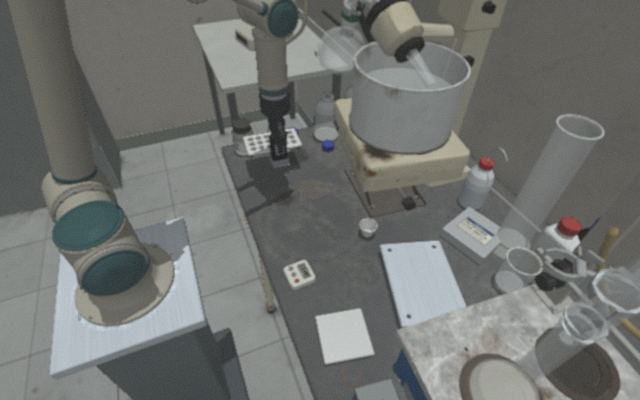

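The scene picture shows the plate riding level on the lifter at (272,141), clear of the bench. I'll carry it back and turn it slowly.

```bash
python3 -m creep '[[0,0,-0.01,0,0.002],[0,0,-0.032,0,0.008],[0,0,-0.062,0,0.016],[0,0,-0.095,0,0.025],[0,0,-0.13,0,0.034],[0,0,-0.165,0,0.043],[0,0,-0.198,0,0.052],[0,0,-0.228,0,0.06],[0,0,-0.25,0,0.066],[0,0,-0.26,0,0.068]]'
python3 -c "
from h import *
im=eyes.get_image('wrist')
for r in eyes.regions_of('wrist','spot_plate')[:1]: print(outline(im,r['mask'],.015+.0755)[:3])
go(.42,-.07,.1325,22)"
```

```text
clock: 12.15
position: [0.4331, 0.0636, 0.1328]
ee_rot: [-0.0, 0.243, 0.97, -0.0]
contact_force: [0.4, 0.1, -3.8]
width: 0.0267
gripper_force: 99.0
(array([462.1, 140.3]), array([ 88.9, 138.9]), 60.54)
from [0.4332 0.0643 0.1328] 61.99 row [-0.1028 -0.2495  0.0005] 0.1111 t 12.25
```

```bash
python3 -m creep '[[0,-0.004,-0.01,0,0.004],[0,-0.012,-0.03,0,0.013],[0,-0.024,-0.06,0,0.026],[0,-0.037,-0.091,0,0.04],[0,-0.05,-0.122,0,0.054],[0,-0.063,-0.153,0,0.068],[0,-0.076,-0.184,0,0.082],[0,-0.088,-0.215,0,0.095],[0,-0.098,-0.238,0,0.106],[0,-0.103,-0.25,0,0.111]]'
python3 -c "
from h import *
go(.425,-.2,.1325,-17.5)"
```

```text
clock: 13.25
position: [0.4204, -0.0703, 0.1328]
ee_rot: [0.0, 0.559, 0.829, 0.0]
contact_force: [0.4, 0.7, -4.4]
width: 0.0271
gripper_force: 99.1
from [ 0.4204 -0.0703  0.1328] 21.98 row [-0.244  -0.0886  0.0006] 0.1097 t 13.25
```

```bash
python3 -m creep '[[0,-0.01,-0.004,0,0.004],[0,-0.029,-0.01,0,0.013],[0,-0.058,-0.021,0,0.026],[0,-0.089,-0.032,0,0.04],[0,-0.12,-0.044,0,0.054],[0,-0.15,-0.055,0,0.068],[0,-0.18,-0.066,0,0.082],[0,-0.21,-0.077,0,0.095],[0,-0.233,-0.085,0,0.105],[0,-0.244,-0.089,0,0.11]]'
python3 -c "
from h import *
for c in ['wrist','top','scene']:
  im=eyes.get_image(c)
  if c=='wrist': save(im,'w6.png')
  for n,z in [('spot_plate',.0905),('cooling_stand',.03)]:
    for r in eyes.regions_of(c,n)[:1]: print(c,n,round(r['confidence'],2),r['bbox'],outline(im,r['mask'],z)[:3])
  for n,z in [('spot_plate',.0825),('stand_top',.03)]:
    for r in eyes.place_of(c,n)[:1]: print(n,onz(im,r['centre'],z).round(4))
go(.621-.0763,-.266+.024,.1325,-17.5)"
```

```text
clock: 14.25
position: [0.4255, -0.2, 0.1327]
ee_rot: [0.0, 0.807, 0.591, 0.0]
contact_force: [-0.9, 0.5, -5.0]
width: 0.0267
gripper_force: 99.1
wrist spot_plate 0.92 [393.5, 83.8, 578.0, 346.8] (array([ 505.9, -215.9]), array([140.4,  89.2]), 71.14)
wrist cooling_stand 0.79 [513.8, 58.1, 640.0, 322.3] (array([ 613.8, -264.7]), array([233.8, 100.9]), 85.55)
spot_plate [ 0.5047 -0.2255  0.0825]
stand_top [ 0.622 -0.267  0.03 ]
top spot_plate 0.84 [374.9, 184.7, 416.3, 226.3] (array([ 515.1, -186.2]), array([86.6, 90. ]), 68.53)
top cooling_stand 0.77 [378.6, 133.1, 462.2, 206.9] (array([ 622.2, -266.1]), array([212.5, 150. ]), 73.05)
spot_plate [ 0.4992 -0.2264  0.0825]
stand_top [ 0.6199 -0.2661  0.03  ]
scene spot_plate 0.93 [347.8, 234.7, 399.2, 305.5] (array([ 502.3, -228.8]), array([162.6,  92.7]), 71.6)
scene cooling_stand 0.92 [383.2, 241.9, 468.1, 330.9] (array([ 621.4, -268.4]), array([211.7, 151.5]), 72.42)
spot_plate [ 0.51   -0.2301  0.0825]
stand_top [ 0.6228 -0.2725  0.03  ]
from [ 0.425  -0.1993  0.1327] -17.47 row [-0.0095  0.254   0.0005] 0.0001 t 15.0
```

View pics/w6.png

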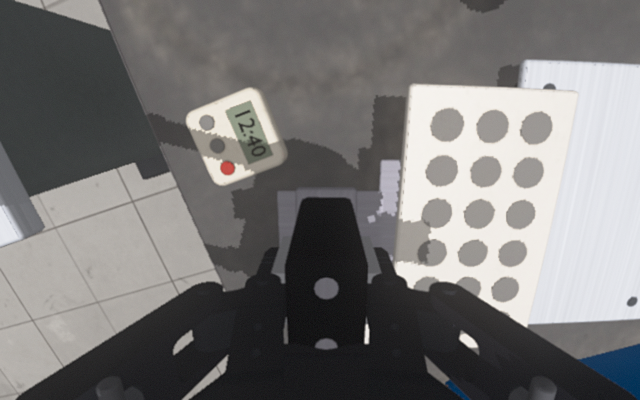

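The wrist picture shows the plate unmoved on the blade, parallel to the stand's edge and just in front of it. I'll move forward over the stand centre.

```bash
python3 -m creep '[[0,0,0.01,0,0],[0,-0.001,0.03,0,0],[0,-0.002,0.06,0,0],[0,-0.003,0.09,0,0],[0,-0.004,0.122,0,0],[0,-0.005,0.154,0,0],[0,-0.0055,0.186,0,0],[0,-0.0055,0.218,0,0],[0,-0.0055,0.24,0,0],[0,-0.0055,0.25,0,0]]'
python3 -m creep '[[0,0,0,0.02,0],[0,0,0,0.04,0],[0,0,0,0.05,0],[0,0,0,0.05,0]]'
python3 -c "
from h import *
for c in ['wrist','top','scene']:
  im=eyes.get_image(c)
  if c=='scene': save(im,'s7.png')
  for n,z in [('spot_plate',.0655),('cooling_stand',.03)]:
    for r in eyes.regions_of(c,n)[:1]: print(c,n,round(r['confidence'],2),r['bbox'],outline(im,r['mask'],z)[:3])
  for n,z in [('spot_plate',.0575),('stand_top',.03)]:
    for r in eyes.place_of(c,n)[:1]: print(n,onz(im,r['centre'],z).round(4))
go(.5435,-.2395,.0895,-17.5)"
```

```text
clock: 16.0
position: [0.545, -0.2402, 0.1325]
ee_rot: [0.0, 0.806, 0.592, 0.0]
contact_force: [-0.4, -0.8, -4.1]
width: 0.027
gripper_force: 99.1
clock: 16.4
position: [0.5419, -0.2388, 0.1062]
ee_rot: [-0.002, 0.806, 0.591, -0.001]
contact_force: [-1.3, 0.3, -4.7]
width: 0.027
gripper_force: 99.0
wrist spot_plate 0.79 [394.1, 88.1, 577.0, 346.6] (array([ 621.4, -253.8]), array([138.1,  88.4]), 71.37)
wrist cooling_stand 0.76 [341.1, 42.7, 593.2, 342.1] (array([ 622.5, -259.5]), array([195.7, 149.4]), 72.58)
spot_plate [ 0.6206 -0.2629  0.0575]
top spot_plate 0.71 [387.9, 142.3, 427.1, 181.0] (array([ 636. , -225.8]), array([79.8, 91.8]), 71.97)
top cooling_stand 0.84 [379.8, 128.7, 454.3, 208.7] (array([ 638.7, -212.3]), array([106. , 150.7]), 70.86)
spot_plate [ 0.6242 -0.2608  0.0575]
scene spot_plate 0.74 [404.6, 238.5, 454.7, 308.6] (array([ 621.4, -270. ]), array([161. ,  93.8]), 71.22)
scene cooling_stand 0.91 [388.0, 242.7, 469.3, 329.3] (array([ 619.4, -270.1]), array([209.8, 153.6]), 72.78)
spot_plate [ 0.6325 -0.269   0.0575]
from [ 0.5434 -0.2396  0.1077] -17.48 row [0.0002 0.0001 0.0365] 0.0001 t 17.15
```

View pics/s7.png

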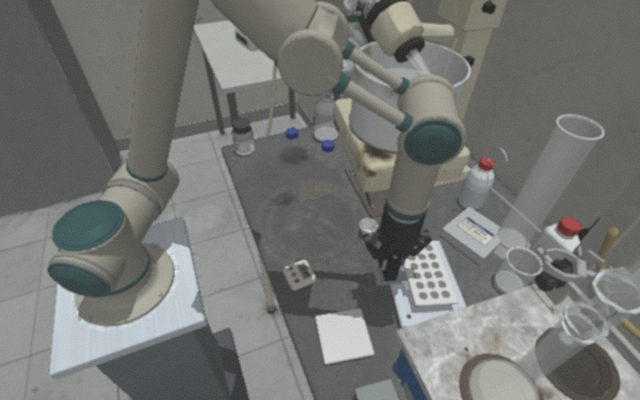

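The scene shows the plate at (432,275), centred over the stand. Lowering slowly.

```bash
python3 -m creep '[[0,0,0,0.006,0],[0,0,0,0.014,0],[0,0,0,0.022,0],[0,0,0,0.026,0],[0,0,0,0.028,0],[0,0,0,0.03,0],[0,0,0,0.032,0],[0,0,0,0.034,0],[0,0,0,0.036,0],[0,0,0,0.036,0]]'
python3 -m creep '[[0,0,0,0.001,0],[0,0,0,0.002,0],[0,0,0,0.003,0],[0,0,0,0.003,0],[0,0,0,0.003,0],[0,0,0,0.003,0]]'
python3 -c "
from h import *
go(.5435,-.2395,.088,-17.5);print(np.array(manip.get_state()['contact_force']))"
```

```text
clock: 18.15
position: [0.5437, -0.2398, 0.09]
ee_rot: [0.0, 0.806, 0.591, 0.0]
contact_force: [-0.5, -0.4, -2.8]
width: 0.027
gripper_force: 99.3
clock: 18.75
position: [0.5434, -0.2396, 0.0883]
ee_rot: [0.0, 0.806, 0.591, 0.0]
contact_force: [0.4, 0.5, -2.8]
width: 0.0267
gripper_force: 99.3
from [ 0.5434 -0.2396  0.0883] -17.49 row [0.0002 0.0001 0.0005] 0.0 t 18.75
[ 0.41546774  0.4826877  -2.76410236]
```

The load dropped by the plate's weight, so it stands on its feet. I'll draw the lifter out.

```bash
python3 -m creep '[[0,0,0,0,0],[0,0,-0.004,0,0],[0,0,-0.014,0,0],[0,0,-0.026,0,0],[0,0,-0.04,0,0],[0,0,-0.054,0,0],[0,0,-0.068,0,0],[0,0,-0.08,0,0],[0,0,-0.08,0,0]]'
python3 -c "
from h import *
for c in ['wrist','scene']:
  im=eyes.get_image(c)
  for n,z in [('spot_plate',.045),('cooling_stand',.03)]:
    for r in eyes.regions_of(c,n)[:1]: print(c,n,round(r['confidence'],2),r['bbox'],outline(im,r['mask'],z)[:3])
go(.621-.954*.235,-.266+.3*.235,.088,-17.5)"
```

```text
clock: 19.65
position: [0.5041, -0.227, 0.0882]
ee_rot: [-0.001, 0.806, 0.591, -0.0]
contact_force: [-0.3, 0.3, -2.9]
width: 0.0267
gripper_force: 99.3
wrist spot_plate 0.97 [461.2, 88.4, 637.2, 347.0] (array([ 621.1, -264.3]), array([159. ,  92.9]), 71.73)
wrist cooling_stand 0.69 [411.3, 40.1, 640.0, 368.1] (array([ 631.8, -192.6]), array([ 62.8, 130. ]), 73.77)
scene spot_plate 0.78 [402.3, 245.7, 451.8, 310.3] (array([ 623.5, -266.5]), array([165.3,  94.1]), 70.86)
scene cooling_stand 0.96 [384.7, 244.0, 469.2, 330.8] (array([ 620.7, -267.8]), array([211.1, 152. ]), 72.84)
from [ 0.5056 -0.2277  0.0883] -17.48 row [-0.0039 -0.227   0.0004] 0.0001 t 19.95
```

```bash
python3 -m creep '[[0,0,-0.008,0,0],[0,0,-0.024,0,0],[0,0,-0.046,0,0],[0,0,-0.07,0,0],[0,0,-0.1,0,0],[0,0,-0.13,0,0],[0,0,-0.16,0,0],[0,0,-0.19,0,0],[0,0,-0.215,0,0],[0,0,-0.23,0,0]]'
python3 -m creep '[[0,0,0,-0.02,0],[0,0,0,-0.05,0],[0,0,0,-0.05,0]]'
python3 -c "
from h import *
im=eyes.get_image('scene');save(im,'s8.png')
for r in eyes.regions_of('scene','spot_plate')[:1]: print(outline(im,r['mask'],.045)[:3])
go(.46,-.03,.113,76.5)"
```

```text
clock: 20.95
position: [0.3937, -0.1921, 0.0882]
ee_rot: [-0.001, 0.806, 0.591, -0.0]
contact_force: [0.1, 0.5, -1.8]
width: 0.0272
gripper_force: 99.3
clock: 21.25
position: [0.3978, -0.1945, 0.1155]
ee_rot: [0.003, 0.806, 0.591, 0.001]
contact_force: [0.2, -0.2, -2.3]
width: 0.027
gripper_force: 99.5
(array([ 623.7, -267.7]), array([163. ,  93.1]), 71.02)
from [ 0.3964 -0.1936  0.1138] -17.48 row [0.3502 0.023  0.0015] -0.2611 t 21.35
```

View pics/s8.png

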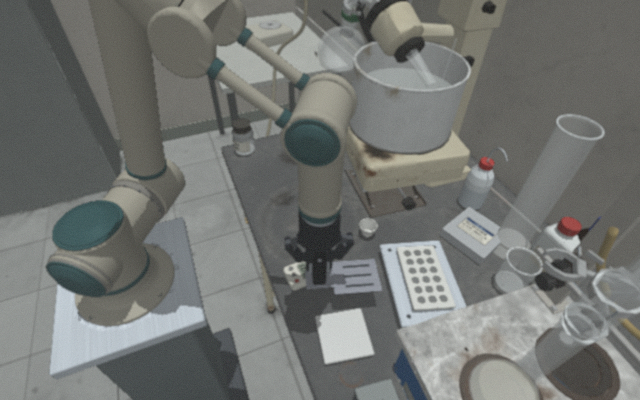

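The plate stands on the stand at (427,278) and the lifter is out at (345,275). I'll take the lifter back to the free middle.

```bash
python3 -m creep '[[0,0.02,0.001,0,-0.01],[0,0.05,0.003,0,-0.03],[0,0.09,0.006,0,-0.05],[0,0.13,0.009,0,-0.072],[0,0.17,0.012,0,-0.094],[0,0.21,0.014,0,-0.116],[0,0.25,0.016,0,-0.138],[0,0.29,0.019,0,-0.16],[0,0.33,0.022,0,-0.18],[0,0.35,0.023,0,-0.2]]'
python3 -m creep '[[0,0,0,0,-0.02],[0,0,0,0,-0.04],[0,0,0,0,-0.06],[0,0,0,0,-0.06]]'
python3 -c "
from h import *
go(.46,-.03,.0565,76.5)"
```

```text
clock: 22.35
position: [0.4596, -0.0282, 0.1126]
ee_rot: [-0.0, 0.302, 0.953, 0.0]
contact_force: [0.5, -0.6, -2.1]
width: 0.0271
gripper_force: 99.4
clock: 22.75
position: [0.459, -0.0294, 0.1126]
ee_rot: [-0.001, 0.121, 0.993, 0.0]
contact_force: [0.5, 1.0, -2.7]
width: 0.027
gripper_force: 99.3
from [ 0.459  -0.0294  0.1126] 76.12 row [-0.0024 -0.0007  0.1122] -0.0011 t 22.75
```

```bash
python3 -m creep '[[0,0,0,0.02,0],[0,0,0,0.05,0],[0,0,0,0.08,0],[0,0,0,0.1,0],[0,0,0,0.106,0],[0,0,0,0.11,0],[0,0,0,0.112,0],[0,0,0,0.113,0],[0,0,0,0.113,0]]'
python3 -m creep '[[0.1,0,0,0,0],[0.35,0,0,0,0],[0.6,0,0,0,0],[0.9,0,0,0,0],[1,0,0,0,0],[1,0,0,0,0],[1,0,0,0,0],[1,0,0,0,0]]' 20
python3 -m creep '[[1,0,0,-0.03,0],[1,0,0,-0.1,0],[1,0,0,-0.18,0],[1,0,0,-0.26,0],[1,0,0,-0.3,0],[1,0,0,-0.3,0],[1,0,0,-0.3,0],[1,0,0,-0.3,0]]'
python3 -c "
from h import *
for c in ['wrist','scene','top']:
  im=eyes.get_image(c)
  if c=='scene': save(im,'s9.png')
  for n,z in [('spot_plate',.045),('cooling_stand',.03),('plate_lifter',.0025),('lab_timer',.018),('plain_tile',.015)]:
    for r in eyes.regions_of(c,n)[:1]: print(c,n,round(r['confidence'],2),outline(im,r['mask'],z)[:3])
"
```

```text
clock: 23.65
position: [0.4594, -0.0296, 0.0571]
ee_rot: [0.001, 0.121, 0.993, -0.0]
contact_force: [0.2, 0.5, -2.8]
width: 0.027
gripper_force: 99.4
clock: 24.45
position: [0.4591, -0.0295, 0.0568]
ee_rot: [0.0, 0.121, 0.993, 0.0]
contact_force: [-0.1, -0.5, 0.5]
width: 0.0849
gripper_force: 0.0
clock: 25.25
position: [0.458, -0.0293, 0.2052]
ee_rot: [-0.002, 0.121, 0.993, 0.0]
contact_force: [-1.1, -0.8, -0.2]
width: 0.0851
gripper_force: 0.0
wrist spot_plate 0.78 (array([ 633.5, -295.8]), array([56.6, 44.3]), 79.67)
wrist cooling_stand 0.85 (array([ 599.4, -170.2]), array([41.1, 69.5]), 73.85)
wrist plate_lifter 0.6 (array([475.7,  18.3]), array([157.7,  90.7]), 76.28)
wrist lab_timer 0.82 (array([ 374.4, -133.3]), array([59.8, 63.4]), 3.26)
wrist plain_tile 0.92 (array([ 405.6, -304. ]), array([105.9,  99.5]), 77.98)
scene spot_plate 0.67 (array([ 622. , -267.4]), array([162.3,  92.6]), 71.45)
scene cooling_stand 0.64 (array([ 622.2, -267.5]), array([212.9, 155.3]), 72.8)
scene plate_lifter 0.62 (array([471.3,  20. ]), array([158.8,  80.6]), 75.87)
scene lab_timer 0.88 (array([ 372.4, -141.6]), array([60. , 63.5]), 3.08)
scene plain_tile 0.95 (array([ 405.5, -308.7]), array([105.5, 102.6]), 77.87)
top spot_plate 0.64 (array([ 622.9, -264.8]), array([160.8,  92.7]), 70.84)
top cooling_stand 0.68 (array([ 621.2, -264.9]), array([209.8, 152.1]), 72.29)
top plate_lifter 0.89 (array([482.6,  65.8]), array([64.2, 81.1]), 76.69)
top lab_timer 0.81 (array([ 369.4, -154.1]), array([23.8, 55.1]), 87.71)
top plain_tile 0.78 (array([ 404.9, -307.2]), array([103. , 103.3]), 77.65)
```

View pics/s9.png

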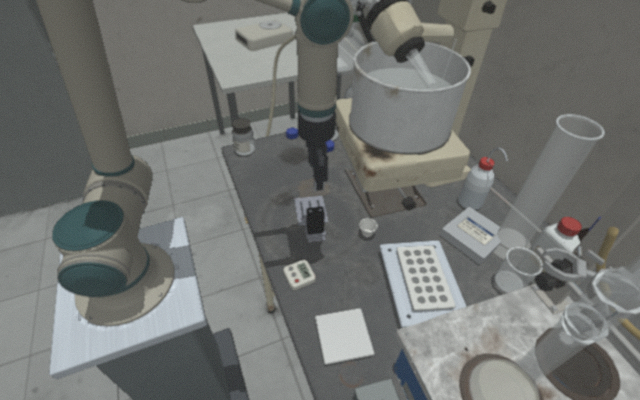

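The picture shows the plate centred on the stand at (427,278), the lifter flat and free at (313,215), and the bystanders unmoved.

```bash
python3 -c "
from rig import manip
print(manip.sign_off())"
```

```text
the job is handed in; nothing more can be done
None
```

I handed the job in at about 26 s of the 64 s allowed: by the last camera measurements the spot plate stands level within 2 mm of the stand's centre and about 1.5° off its long direction, the lifter is flat on the bench well clear of the stand, and the bystanders checked have not moved; the sign-off gave no verdict.

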